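# Pack up the instrument case

### The arm

A 6-joint arm with a two-finger parallel gripper is mounted at the origin on the work surface. World frame = base frame: x ahead of the robot, y to its left, z up, the work surface at z = 0. Lengths are in mm, angles in rad, forces in N, time in s.
With the tool pointing down it reaches from about 275 to 1000 mm from the base axis. Payload 8.4 kg.
Tool frame: the origin (TCP) lies midway between the tips of the shut fingers; the grasp point (between the pads) lies 19 mm behind it; z points along the fingers, y is the line along which they close (so a half turn about z gives the same grasp; the last joint's range is limited). The gripper opens to 85 mm and grips with 20 to 120 N. Pads are 22 mm wide; open, the fingers measure 114 mm over their backs; the gripper's body (76 mm by 85 mm) begins 54 mm behind the grasp point. The pads swing forward as they close: fully open they stand 13 mm farther back than shut.
Start: joints at [-0.002, 0.353, 1.633, -0, 1.155, -0.002], TCP at [625.002, -0, 231.281] pointing down, gripper open.
Joint ranges: [-2.63, 2.63], [-0.92, 2.1], [0.06, 2.66], [-1.3, 4.44], [0, 2.69], [-3.02, 3.02]. Speed limits (rad/s): [2.22, 2.22, 2.79, 3.14, 3.14, 3.14].

### API

Orientations are given as [roll, pitch, yaw] about the fixed x, y, z axes, in that order (R = Rz(yaw) Ry(pitch) Rx(roll)).
In Python, from rig import telemetry, optics, r gives the robot as it stands.
- The arm moves only by the tool play_rows, never from a script. Its arguments are lists of equal length, an entry for each row: "dp": the shift along the tool's x, y, z in units of 40 mm (1.0 is 40 mm), a list of three; "rot": the turn, a rotation vector about the tool's x, y, z in units of 6 degrees (1.0 is 6 degrees), a list of three. In form: {"dp": [[tx, ty, tz], ...], "rot": [[ax, ay, az], ...]}. A call has 1 to 5 rows; each row is the pose to reach, as a shift and turn from the pose commanded when the call began, along the tool's axes at that moment; what a row does not reach only later rows make up. A row lasts 1/12 s, in which the tool goes at most 41.7 mm and 7.16 degrees, less where a joint would pass 70% of its speed; a pose out of reach is approached as far as the arm can. A call with a gripper value outside its range is refused whole. "fingers" is the opening, from 0 (shut) to 1 (fully open), set as the call begins (left out, the last holds). The fingers move at their own pace and stop on an object; "grip_force" is the grip in N (left out, the last holds). Time passes only in rows, so rows that repeat a pose let the fingers close. It gives the time, the measured TCP pose, the force, the opening and the grip force at its end, in the units of the state.
- telemetry.sense(): the state, without advancing time (a new reading comes with each control period).
- optics.grab_frame(name): name is "scene" or "side" or "wrist"; returns a dict with "color" (480x640x3 uint8, red, green, blue), "mtx" (3x3 intrinsics, pixels), "D" ([k1, k2, p1, p2, k3] as OpenCV has them; the pictures are not rectified), "R" (3x3) and "t" (3): a world point X has camera coordinates R X + t; the wrist camera has in their place "mount" (4x4, takes a point from camera to tool coordinates, whose origin is the TCP and whose axes are the flange's). Camera axes: x right, y down, z forward; pixel columns grow to the right and rows downward; lengths in mm; the calibration is good to about 2 mm. A picture is of the moment at which its call begins: read the wrist's pose just before it. There is no depth.
- r.sign_off(): hands the job in; it is judged then, once.
The state is a dict: "clock": time; "qpos": joint angles; "qvel": joint speeds; "joint_efforts": joint torques, N m; "eef_pos": TCP position; "tcp_rot": TCP orientation; "contact_force": force on the tool from outside, world axes, zero at the start; "wrist_torque": the same for the moment, N m; "opening": opening from 0.0 (shut) to 1.0 (fully open); "grasp_force": force on a finger pad.
Only numpy, scipy, OpenCV 4.12 (cv2) and the standard library are available. Lean on these libraries where they do the work, as an engineer would, in place of code of your own. Each camera call takes 0.05 s, during which the arm holds its last target. There are 200 camera calls.

### The job

Pack up the open instrument case: push the yellow module along its bay onto the brass connector, gently but fully home against the bay's left end, then push the lavender lid from behind past upright, well clear of the orange catch, and let it swing shut on its own weight without helping it down. Then press the orange catch on the closed lid down until it bottoms, firmly but without forcing it. Ram nothing, and leave everything else on the bench and in the case where it lies.

Things in the scene. Friction and masses are not known exactly. Their poses are not given: they have to be found in the camera images.
- case: Dark open case, fixed, 160 (x) x 240 (y) x 75 mm high, walls and floor 5 mm; origin at centre of underside, x from the robot-side front wall to the hinge, y left, z up. Module bay: x -75 to -16, y -115 to 115, floor z 5 mm; beside it a rail with top at z 40 mm, then the accessory bay. The robot must not push the case, lid or catch with over 22 N.
- bay_end (a point): Middle of the foot of the bay's left end wall, inner face (case x -45.5, y 115, z 5 mm). The module's +y face must end up against this wall, a hard stop. Before it stands a brass connector (40 mm wide, at z 13 to 35 mm) that starts 6 mm out from the wall; the module must push it in flush against about 6 N of sliding friction, and it stays in.
- module: Yellow loose module, about 0.3 kg, 56 (x) x 90 (y) x 42 mm high, plus a black tab (10 x 40, 17 mm tall) on top; origin at centre of underside, axes as the case's. It slides along the bay (1.5 mm play, 1 to 3 N friction) and starts 25 to 65 mm short of the left end, with 75 mm of free bay behind it (-y). Force between module and case, weight included, must stay below 22 N.
- lid (a joint): Opening angle of the lavender lid: 0 shut, 1.57 upright, 2.0 leaning back on its stop; starts at 1.65 to 1.76. Lid 160 x 240 x 8 mm, about 0.45 kg; hinge axis along the case's y at case x 80, z 75.5 mm, in the plane of the underside. Hinge friction 0.13 Nm holds it within 12 to 26 degrees of upright; beyond that its weight shuts it in 1 to 3 s against a damper (0.12 Nms/rad).
- lid_edge (a point): Middle of the lid's free edge on the outer face, 160 mm from the hinge. A white rib under the lid (10 mm thick, 35 mm deep) drops into the bay 4 mm behind the module if that is home; otherwise it lands on the module and the lid stays ajar.
- catch (a joint): Travel of the orange catch in m: 0 as it starts, 0.006 fully down at its hard stop. It moves square to the lid, takes about 10 N of friction to move, and stays where it is left.
- catch_top (a point): Centre of the top of the orange catch, a block 26 x 44 mm standing 16 mm proud of the lid's outer face (10 mm when home), on the lid's middle line 145 mm from the hinge. Moves with lid and catch.
- cell: Blue round cell, 26 mm diameter, 50 mm long, lying in the accessory bay: leave alone. Origin on its underside, middle.
- fuse_box: White box 40 x 55 x 22 mm in the accessory bay: leave alone. Origin at the centre of its underside.
- tape: Roll of blue tape, 84 mm across, 24 mm high, flat on the bench: leave alone.
- blow_gun: Yellow air blow gun about 200 mm long, lying on the bench, 24 mm thick: leave alone.
- carton: Open cardboard carton 90 x 130 x 60 mm: leave alone.
- flux_jar: Small jar, 56 mm across, 70 mm high: leave alone.
- driver: Red-handled screwdriver lying on the bench: leave alone.
There are look-alikes about, which are no part of the job. There is more than one size of the module; the one meant has the size given above.

How it is judged (in metres and radians):
On the way, in this order (a step that is already met when the one before it is completed fails the run):
1. the module is home against the left end of its bay (within 1.5 mm) with the lid still open (y of module in the frame of case above 0.0685 m and z of module in the frame of case between 0.002 and 0.008 m and angle between the y axis of module and the y axis of case, either way round below 0.06 rad and value of joint lid above 1.2 rad), for 0.2 s.
2. the lid, pushed past upright, swings down by itself with the robot off it (seen between 0.9 and 0.2 rad open) (value of joint lid between 0.2 and 0.9 rad and contact force between each of the fingers, the arm and case below 0.05 N), for 0.1 s.
3. the lid has come down shut on the rim (below 0.03 rad) with the robot off it (value of joint lid below 0.03 rad and contact force between each of the fingers, the arm and case below 0.05 N), for 0.2 s.
4. the catch is pressed to its stop (beyond 5.3 mm of 6) (value of joint catch above 0.0053 m and value of joint lid below 0.03 rad), for 0.2 s.
At the end, for the whole second after the job is handed in: The module stands on the bay floor within 1.5 mm of the left end and square in its bay, the lid is shut (below 0.03 rad), the catch is down beyond 5.3 mm of its 6 mm, all at rest and the robot off the case (all of step 4 and y of module in the frame of case above 0.0685 m and z of module in the frame of case between 0.002 and 0.008 m and angle between the y axis of module and the y axis of case, either way round below 0.06 rad and contact force between each of the fingers, the arm and case below 0.05 N and linear speed of module below 0.02 m/s and velocity of joint lid below 0.05 rad/s); the robot touches nothing.
It fails at once if the module is rammed against the case (contact force between them above 22 N) (contact force between module and case above 22 N).
It fails at once if the robot pushes the case, its lid or its catch with more than 22 N (contact force between any of the fingers, the arm and case above 22 N).
It fails at once if the catch is pressed in (over 2 mm) while the lid is not shut (value of joint catch above 0.002 m and value of joint lid above 0.1 rad).
It fails at once if something lying on the bench is moved by more than 20 mm (distance of any of tape, blow_gun, carton, flux_jar, driver from where it was at the start of the episode above 0.02 m).
It fails at once if the cell or the fuse box is moved by more than 20 mm in the case or knocked out (distance of any of cell, fuse_box from where it was at the start of the episode above 0.02 m).
It also fails if it takes over 66 s, if anything falls off the work surface, if the arm or the gripper's body presses on something with over 40 N, if the wrist force passes 120 N, or if a joint passes its speed limit or range.

## Working session

There is one attempt and no reset: what is moved stays moved. The work goes in short steps, Python scripts to look and compute and a tool call to move; the robot and the scene stay as the last step left them, time stands still between calls to the robot, and variables do not carry over. Pictures are saved under pics/ and viewed, at most 10 in all, crops included, and the job is handed in when it is done.

Besides the shell and the picture viewer there is one more tool, called after ">>>" by a JSON object that holds its "api" and its "payload". play_rows: Moves the arm, as the interface text tells. Its arguments: {"type":"object","properties":{"dp":{"type":"array"},"rot":{"type":"array"},"fingers":{"type":"number"},"grip_force":{"type":"number"}},"required":["dp","rot"]}

```bash
mkdir -p pics; ls; python3 - <<'E'
from rig import telemetry, optics, r
import cv2, numpy as np, pickle
s=telemetry.sense(); print(s)
F={}
for n in ("scene","side","wrist"):
    f=optics.grab_frame(n); F[n]=f
    cv2.imwrite(f"pics/{n}0.png",f["color"][:,:,::-1])
    print(n,{k:np.round(v,3).tolist() for k,v in f.items() if k!="color"})
pickle.dump(F,open("f0.pkl","wb"))
E
```

```text
pics
{'clock': 0.0, 'qpos': array([-2.38428413e-03,  3.53661017e-01,  1.63413477e+00,  1.01482323e-05,
        1.15520466e+00, -2.37724615e-03]), 'qvel': array([0.00023753, 0.00122172, 0.00059835, 0.00036848, 0.00087727,
       0.00043777]), 'joint_efforts': array([-2.03471049e-03, -6.05236173e+01, -3.42063046e+01, -2.62302356e-04,
        9.48130677e-03,  3.61521288e-06]), 'eef_pos': array([6.24521029e+02, 1.41476315e-02, 2.30553377e+02]), 'tcp_rot': array([-3.14018489e+00, -1.26252422e-05,  1.57078518e+00]), 'contact_force': array([ 0.05378704, -0.5706588 , -0.33150477]), 'wrist_torque': array([0.03185818, 0.0016515 , 0.0405377 ]), 'grasp_force': 0.0, 'opening': 1.0003434103122828}
scene {'mtx': [[574.807, 0.0, 316.888], [0.0, 574.807, 248.887], [0.0, 0.0, 1.0]], 'D': [0.055, 0.0, 0.0, 0.0, 0.0], 'R': [[-0.769, 0.64, -0.02], [0.398, 0.454, -0.797], [-0.501, -0.62, -0.604]], 't': [363.291, -132.26, 1910.783]}
side {'mtx': [[612.827, 0.0, 314.777], [0.0, 612.827, 240.3], [0.0, 0.0, 1.0]], 'D': [0.011, 0.0, 0.0, 0.0, 0.0], 'R': [[0.96, -0.279, 0.004], [-0.19, -0.666, -0.721], [0.204, 0.692, -0.693]], 't': [-465.71, 179.295, 1717.466]}
wrist {'mtx': [[332.495, 0.0, 318.554], [0.0, 332.495, 235.163], [0.0, 0.0, 1.0]], 'D': [-0.047, 0.0, 0.0, 0.0, 0.0], 'mount': [[-0.0, -0.95, -0.311, 80.362], [1.0, -0.0, 0.0, -0.0], [-0.0, -0.311, 0.95, -143.065], [0.0, 0.0, 0.0, 1.0]]}
```

View pics/scene0.png

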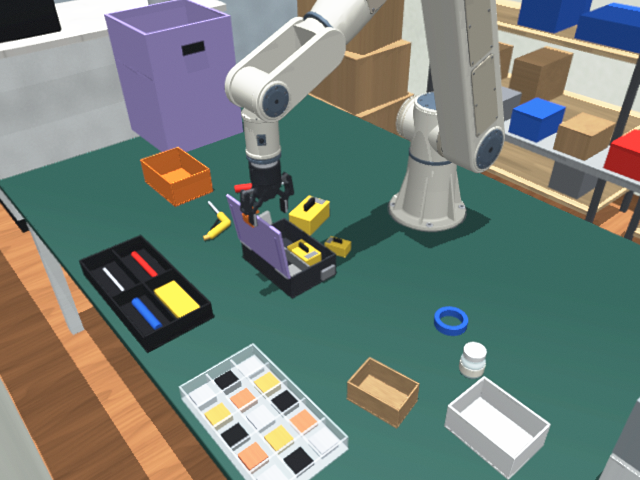

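View pics/side0.png

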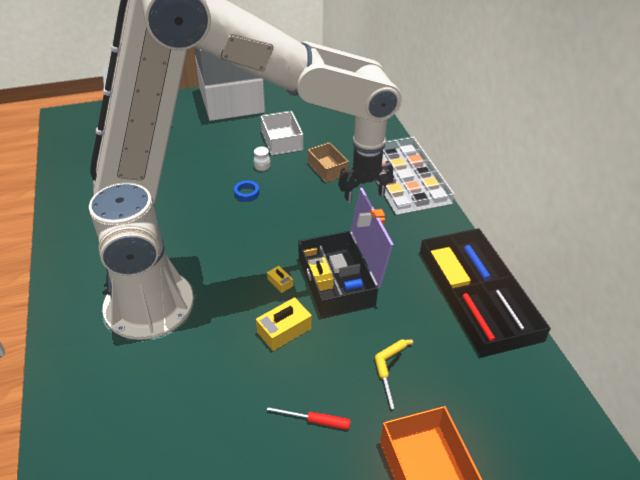

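View pics/wrist0.png

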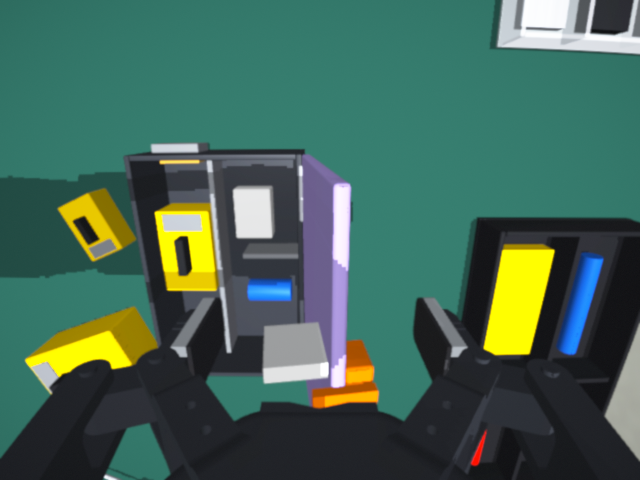

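The wrist view shows the case with its bay module at (187,250). The lid is at (325,270), the rib at (295,350), and the catch is partly hidden near (345,380).

Things that could be mistaken for the module, in wrist pixels:
- small yellow module at (95,222)
- large yellow module at (90,350)
- yellow block in the tray at (520,300)

I choose the one in the bay and check it in one close crop.

```bash
cat > h.py <<'E'
import numpy as np, cv2
from scipy.spatial.transform import Rotation as Ro
def ray(f,px,s=None):
    p=cv2.undistortPoints(np.array([[px]],float),f["mtx"],f["D"])[0,0]; d=np.array([p[0],p[1],1.])
    if "mount" in f:
        M=f["mount"]; R=Ro.from_euler("xyz",s["tcp_rot"]).as_matrix()
        return R@M[:3,3]+s["eef_pos"], R@M[:3,:3]@d
    return -f["R"].T@f["t"], f["R"].T@d
def onz(f,px,z,s=None):
    o,d=ray(f,px,s); return o+d*(z-o[2])/d[2]
E
python3 - <<'E'
import pickle,cv2
from h import *
f=pickle.load(open("f0.pkl","rb"));
c=f["wrist"]["color"][140:390,110:370,::-1]
cv2.imwrite("pics/w0c.png",cv2.resize(c,None,fx=2.4,fy=2.4,interpolation=cv2.INTER_CUBIC))
c=f["side"]["color"][180:320,250:420,::-1]
cv2.imwrite("pics/s0c.png",cv2.resize(c,None,fx=4,fy=4,interpolation=cv2.INTER_CUBIC))
E
```

```text
(no output)
```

View pics/w0c.png

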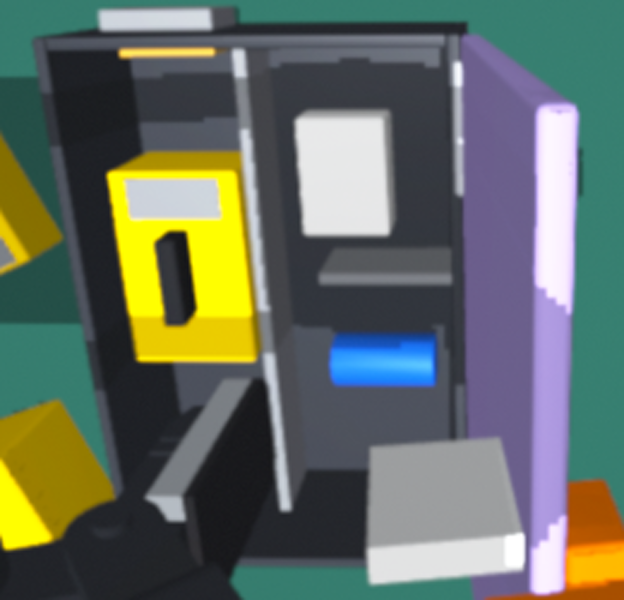

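View pics/s0c.png

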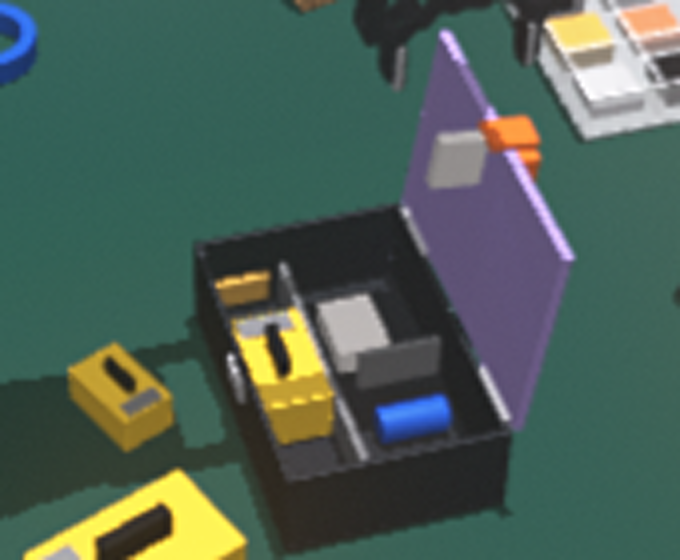

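The crops confirm the choice. The bay module has its label to the +y side and a black tab, with its top face from about crop (107,172) to (258,360) in the wrist view. The brass connector is at crop (167,52), and the lid has the catch at the middle of its outer face. Now I cast rays.

```bash
python3 - <<'E'
import pickle
from h import *
from rig import telemetry
s=telemetry.sense(); F=pickle.load(open("f0.pkl","rb"))
W=lambda u,v,z:onz(F["wrist"],(110+u/2.4,140+v/2.4),z,s).round(1)
S=lambda u,v,z:onz(F["side"],(250+u/4,180+v/4),z).round(1)
print("rim +y front outer",W(38,40,75),S(195,242,75)); print("rim +y back",W(467,25,75),S(402,207,75))
print("rim -y back",S(510,432,75), "rim -y front",S(278,478,75))
print("rim -y at back (inner/outer)",W(450,562,75))
print("front wall rim pt",W(98,390,75))
for p in ((107,172),(238,168),(258,360),(135,361)): print("mod top",W(*p,47))
for p in ((232,318),(292,310),(330,402),(275,412)): print("mod top side",S(*p,47))
print("rail top +y end",W(240,50,40),W(285,508,40), "brass top",W(118,52,35),W(215,52,35))
print("tab top",W(155,240,64),W(185,232,64),W(195,322,64),W(163,325,64))
for z in (225,230,235): print("lid edge",z,W(537,106,z),W(577,106,z),S(445,32,z),S(572,258,z))
for p in((540,0),): pass
print("rib near crn",W(370,447,200),W(500,440,200))
E
```

```text
rim +y front outer [452.2  56.3  75. ] [452.5  58.   75. ]
rim +y back [612.3  60.5  75. ] [610.5  52.   75. ]
rim -y back [ 609.6 -180.5   75. ] rim -y front [ 446.5 -176.5   75. ]
rim -y at back (inner/outer) [ 601.2 -179.5   75. ]
front wall rim pt [451.9 -90.5  75. ]
mod top [456.7  -1.4  47. ]
mod top [5.135e+02 1.000e-01 4.700e+01]
mod top [513.3 -90.2  47. ]
mod top [455.7 -91.2  47. ]
mod top side [464.8   1.9  47. ]
mod top side [509.   -2.3  47. ]
mod top side [508.6 -96.4  47. ]
mod top side [468.8 -94.9  47. ]
rail top +y end [516.8  48.5  40. ] [ 516.1 -177.    40. ] brass top [463.   47.7  35. ] [504.5  47.3  35. ]
tab top [481.3 -26.2  64. ] [494.4 -22.7  64. ] [493.6 -63.4  64. ] [479.4 -64.9  64. ]
lid edge 225 [631.5  55.7 225. ] [639.   55.7 225. ] [640.1  65.4 225. ] [ 642.4 -173.9  225. ]
lid edge 230 [631.3  56.5 230. ] [638.5  56.5 230. ] [637.8  59.7 230. ] [ 640.  -178.6  230. ]
lid edge 235 [631.   57.4 235. ] [638.   57.4 235. ] [635.4  53.9 235. ] [ 637.7 -183.3  235. ]
rib near crn [591.6 -34.8 200. ] [624.5 -32.7 200. ]
```

>>> {"api": "play_rows", "payload": {"dp": [[0, 0, -1], [-0.7, -0.8, -1], [-1.4, -1.6, -1], [-2.1, -2.4, -1], [-2.8, -3.2, -1]], "rot": [[0, 0, 0], [0, 0, 0], [0, 0, 0], [0, 0, 0], [0, 0, 0]], "fingers": 0, "grip_force": 20}}

```text
clock: 0.57
eef_pos: [498.0, -110.4, 271.1]
tcp_rot: [-3.141, 0.0, 1.572]
contact_force: [-0.2, -0.9, 0.5]
opening: 0.3
grasp_force: 0.0
```

>>> {"api": "play_rows", "payload": {"dp": [[-0.2, -0.26, 0], [-0.2, -0.26, 0.7], [-0.2, -0.26, 1.4], [-0.2, -0.26, 2.1], [-0.2, -0.26, 2.8]], "rot": [[0, 0, 0], [0, 0, 0], [0, 0, 0], [0, 0, 0], [0, 0, 0]]}}

```text
clock: 0.98
eef_pos: [489.2, -117.9, 158.4]
tcp_rot: [3.141, 0.0, 1.57]
contact_force: [-0.7, 0.1, -0.4]
opening: 0.001
grasp_force: 0.0
```

```bash
python3 - <<'E'
from rig import telemetry, optics
import cv2,pickle
s=telemetry.sense(); f=optics.grab_frame("wrist"); pickle.dump((s,f),open("f1.pkl","wb"))
cv2.imwrite("pics/w1.png",f["color"][:,:,::-1]); print(s["eef_pos"],s["contact_force"])
E
```

```text
[ 489.23786308 -117.8565312   158.40442336] [-0.70130738  0.07138099 -0.39059205]
```

View pics/w1.png

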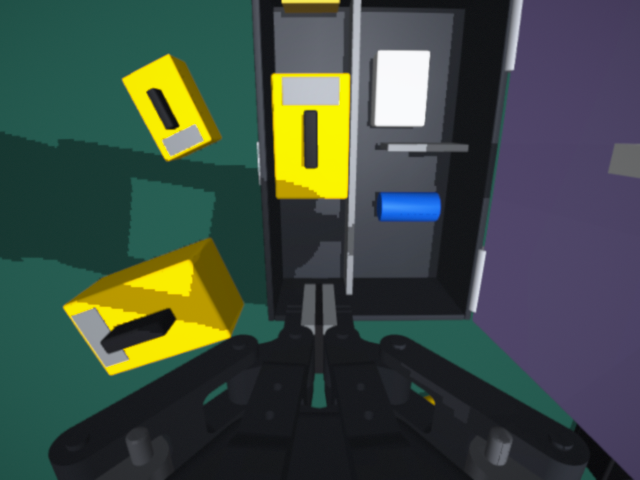

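The wrist view from above the bay shows the module top with corners (272,73), (350,73), (349,199) and (276,198). The shut fingertips are at (318,290), over the free bay behind it.

```bash
python3 - <<'E'
import pickle
from h import *
s,f=pickle.load(open("f1.pkl","rb"))
for n,p,z in (("mod",(272,73),47),("mod",(350,73),47),("mod",(349,199),47),("mod",(276,198),47),("rail",(357,8),40),("rail",(350,293),40),("rim-y",(272,318),75),("rim-y",(474,318),75),("front rim out",(257,120),75),("front in",(269,120),75),("brass",(282,10),35),("brass",(340,10),35)): print(n,onz(f,p,z,s).round(1))
E
```

```text
mod [456.8  -1.1  47. ]
mod [511.5  -1.2  47. ]
mod [513.1 -91.3  47. ]
mod [456.3 -90.4  47. ]
rail [516.   41.6  40. ]
rail [ 517.  -176.8   40. ]
rim-y [ 452.8 -180.    75. ]
rim-y [ 612.5 -181.    75. ]
front rim out [449.5 -33.2  75. ]
front in [457.3 -33.2  75. ]
brass [463.8  41.9  35. ]
brass [504.6  41.8  35. ]
```

>>> {"api": "play_rows", "payload": {"dp": [[-0.05, -0.1, 0.7], [-0.05, -0.1, 1.4], [-0.05, -0.1, 2.1], [-0.05, -0.1, 2.7], [-0.05, -0.1, 3.1]], "rot": [[0, 0, 0], [0, 0, 0], [0, 0, 0], [0, 0, 0], [0, 0, 0]]}}

```text
clock: 1.45
eef_pos: [484.6, -119.5, 33.7]
tcp_rot: [-3.14, -0.001, 1.571]
contact_force: [-0.3, -0.6, -0.5]
opening: 0.001
grasp_force: 0.0
```

>>> {"api": "play_rows", "payload": {"dp": [[0.1, 0, 0], [0.2, 0, 0], [0.25, 0, 0], [0.3, 0, 0], [0.35, 0, 0]], "rot": [[0, 0, 0], [0, 0, 0], [0, 0, 0], [0, 0, 0], [0, 0, 0]]}}

```text
clock: 1.87
eef_pos: [486.2, -105.6, 36.6]
tcp_rot: [3.139, 0.0, 1.571]
contact_force: [-0.4, -0.2, -0.0]
opening: 0.001
grasp_force: 0.0
```

>>> {"api": "play_rows", "payload": {"dp": [[0.07, 0, 0.02], [0.14, 0, 0.04], [0.21, 0, 0.05], [0.28, 0, 0.05], [0.35, 0, 0.05]], "rot": [[0, 0, 0], [0, 0, 0], [0, 0, 0], [0, 0, 0], [0, 0, 0]]}}

```text
clock: 2.28
eef_pos: [485.3, -91.6, 33.4]
tcp_rot: [3.141, 0.0, 1.571]
contact_force: [0.9, -2.4, 0.9]
opening: -0.004
grasp_force: 1.0
```

>>> {"api": "play_rows", "payload": {"dp": [[0.07, 0, 0], [0.14, 0, 0], [0.21, 0, 0], [0.28, 0, 0], [0.35, 0, 0]], "rot": [[0, 0, 0], [0, 0, 0], [0, 0, 0], [0, 0, 0], [0, 0, 0]]}}

```text
clock: 2.7
eef_pos: [485.1, -77.5, 33.2]
tcp_rot: [-3.141, -0.0, 1.571]
contact_force: [-0.4, -2.8, 2.3]
opening: 0.001
grasp_force: 1.1
```

>>> {"api": "play_rows", "payload": {"dp": [[0.07, 0, 0], [0.14, 0, 0], [0.21, 0, 0], [0.28, 0, 0], [0.35, 0, 0]], "rot": [[0, 0, 0], [0, 0, 0], [0, 0, 0], [0, 0, 0], [0, 0, 0]]}}

```text
clock: 3.12
eef_pos: [485.1, -63.5, 33.3]
tcp_rot: [-3.142, -0.0, 1.571]
contact_force: [-0.2, -2.1, 1.4]
opening: 0.001
grasp_force: 1.0
```

>>> {"api": "play_rows", "payload": {"dp": [[0.03, 0, 0], [0.06, 0, 0], [0.09, 0, 0], [0.12, 0, 0], [0.15, 0, 0]], "rot": [[0, 0, 0], [0, 0, 0], [0, 0, 0], [0, 0, 0], [0, 0, 0]]}}

```text
clock: 3.53
eef_pos: [485.1, -57.7, 33.3]
tcp_rot: [-3.142, 0.0, 1.571]
contact_force: [-0.9, -1.9, 1.0]
opening: 0.002
grasp_force: 1.0
```

```bash
python3 - <<'E'
from rig import telemetry, optics
import pickle,cv2
from h import *
s=telemetry.sense(); f=optics.grab_frame("wrist"); print(s["eef_pos"],s["contact_force"]); pickle.dump((s,f),open("f2.pkl","wb"))
cv2.imwrite("pics/w2.png",f["color"][:,:,::-1])
E
```

```text
[485.14023123 -57.69829256  33.27409936] [-0.89176218 -1.87911531  1.03452903]
```

View pics/w2.png

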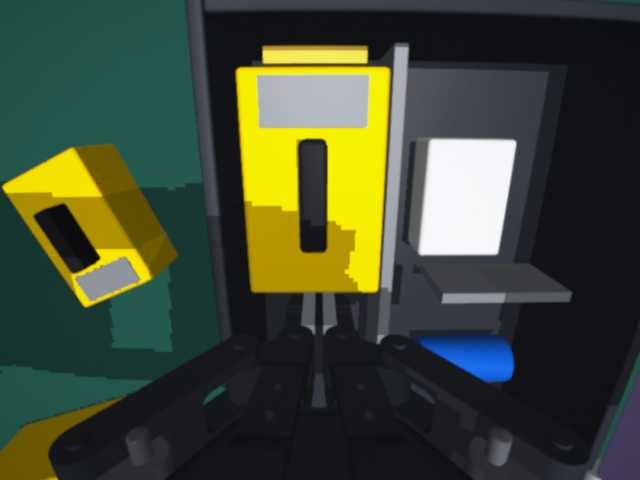

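The module, with its front edge at row 68, is just short of the brass at row 62, and it sits square. I continue slowly and watch the force.

>>> {"api": "play_rows", "payload": {"dp": [[0.02, 0, 0], [0.04, 0, 0], [0.06, 0, 0], [0.08, 0, 0], [0.1, 0, 0]], "rot": [[0, 0, 0], [0, 0, 0], [0, 0, 0], [0, 0, 0], [0, 0, 0]]}}

```text
clock: 4.0
eef_pos: [485.2, -54.2, 33.3]
tcp_rot: [3.142, 0.001, 1.571]
contact_force: [-0.5, -7.6, 0.7]
opening: -0.001
grasp_force: 3.7
```

>>> {"api": "play_rows", "payload": {"dp": [[0.015, 0, 0], [0.03, 0, 0], [0.045, 0, 0], [0.06, 0, 0], [0.06, 0, 0]], "rot": [[0, 0, 0], [0, 0, 0], [0, 0, 0], [0, 0, 0], [0, 0, 0]]}}

```text
clock: 4.42
eef_pos: [485.2, -51.9, 33.3]
tcp_rot: [3.141, 0.001, 1.571]
contact_force: [-1.0, -6.7, 0.7]
opening: -0.003
grasp_force: 3.3
```

>>> {"api": "play_rows", "payload": {"dp": [[0.01, 0, 0], [0.02, 0, 0], [0.03, 0, 0], [0.04, 0, 0], [0.04, 0, 0]], "rot": [[0, 0, 0], [0, 0, 0], [0, 0, 0], [0, 0, 0], [0, 0, 0]]}}

```text
clock: 4.83
eef_pos: [485.1, -50.3, 33.3]
tcp_rot: [3.142, 0.001, 1.571]
contact_force: [0.7, -7.5, 1.7]
opening: -0.001
grasp_force: 3.5
```

>>> {"api": "play_rows", "payload": {"dp": [[0.01, 0, 0], [0.02, 0, 0], [0.02, 0, 0]], "rot": [[0, 0, 0], [0, 0, 0], [0, 0, 0]]}}

```text
clock: 5.08
eef_pos: [485.2, -49.5, 33.3]
tcp_rot: [3.142, 0.001, 1.571]
contact_force: [-0.7, -6.6, 1.4]
opening: 0.001
grasp_force: 3.5
```

>>> {"api": "play_rows", "payload": {"dp": [[0.01, 0, 0], [0.02, 0, 0], [0.02, 0, 0]], "rot": [[0, 0, 0], [0, 0, 0], [0, 0, 0]]}}

```text
clock: 5.33
eef_pos: [485.2, -48.8, 33.3]
tcp_rot: [3.142, 0.001, 1.571]
contact_force: [-1.0, -7.8, 0.2]
opening: 0.002
grasp_force: 3.8
```

>>> {"api": "play_rows", "payload": {"dp": [[0.01, 0, 0], [0.015, 0, 0], [0.015, 0, 0]], "rot": [[0, 0, 0], [0, 0, 0], [0, 0, 0]]}}

```text
clock: 5.58
eef_pos: [485.1, -48.7, 33.3]
tcp_rot: [-3.142, 0.002, 1.572]
contact_force: [-1.1, -12.4, 0.5]
opening: 0.001
grasp_force: 6.2
```

>>> {"api": "play_rows", "payload": {"dp": [[-0.1, 0, 0], [-0.3, 0, 0], [-0.4, 0, -0.7], [-0.4, 0, -1.5], [-0.4, 0, -2.4]], "rot": [[0, 0, 0], [0, 0, 0], [0, 0, 0], [0, 0, 0], [0, 0, 0]]}}

```text
clock: 6.0
eef_pos: [483.9, -63.8, 129.3]
tcp_rot: [-3.138, -0.001, 1.57]
contact_force: [0.4, -0.2, -0.3]
opening: -0.001
grasp_force: 0.0
```

```bash
python3 - <<'E'
from rig import telemetry, optics
import pickle,cv2
from h import *
s=telemetry.sense(); f=optics.grab_frame("wrist"); print(s["eef_pos"],s["contact_force"])
cv2.imwrite("pics/w3.png",f["color"][:,:,::-1])
pickle.dump((s,f),open("f3.pkl","wb"))
E
```

```text
[483.86664438 -63.76364091 129.26337461] [ 0.3684874  -0.17649486 -0.34323563]
```

View pics/w3.png

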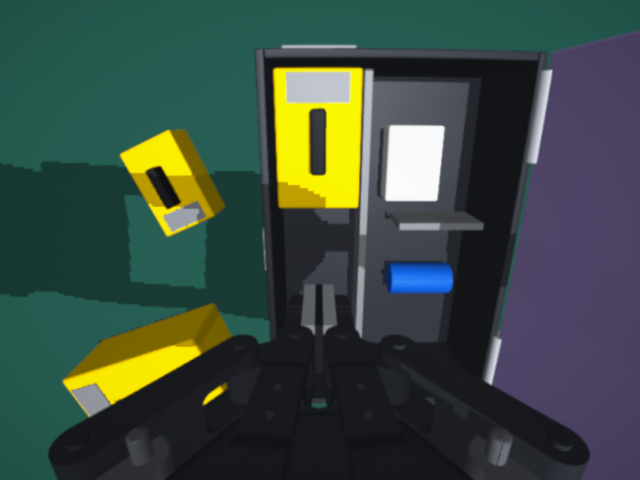

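>>> {"api": "play_rows", "payload": {"dp": [[0, 0, -1], [0, 0, -2], [0, 0, -3], [0.3, 0.2, -3.7], [0.6, 1, -3.8]], "rot": [[0, 0, 0], [0, 0, 0], [0, 0, 0], [0, 0, 0], [0, 0, 0]]}}

```text
clock: 6.47
eef_pos: [525.0, -40.0, 287.4]
tcp_rot: [3.135, 0.0, 1.569]
contact_force: [1.6, -0.2, 1.1]
opening: -0.0
grasp_force: 0.0
```

>>> {"api": "play_rows", "payload": {"dp": [[0.4, 0.9, 0], [0.8, 1.8, 0], [1.2, 2.7, 0], [1.5, 3.6, 0], [1.6, 4.3, 0]], "rot": [[0, 0, 0], [0, 0, 0], [0, 0, 0], [0, 0, 0], [0, 0, 0]]}}

```text
clock: 6.88
eef_pos: [699.3, 26.3, 280.7]
tcp_rot: [3.141, -0.001, 1.572]
contact_force: [-0.2, -1.2, -0.4]
opening: 0.003
grasp_force: 0.0
```

```bash
python3 - <<'E'
import pickle
from h import *
s,f=pickle.load(open("f3.pkl","rb"))
for p in ((274,68),(363,68),(360,208),(280,206)): print(onz(f,p,47,s).round(1))
E
```

```text
[456.1  51.8  47. ]
[511.2  51.7  47. ]
[512.4 -37.3  47. ]
[456.9 -35.9  47. ]
```

```bash
python3 - <<'E'
import pickle
from h import *
s,f=pickle.load(open("f3.pkl","rb"))
c=f["color"].astype(int)
for u in (290,320,350): print([tuple(c[v,u]) for v in range(44,74,2)])
for v in (48,52,58): print(v,onz(f,(320,v),75,s).round(1))
print(onz(f,(368,70),40,s).round(1))
E
```

```text
[(np.int64(80), np.int64(114), np.int64(108)), (np.int64(173), np.int64(180), np.int64(187)), (np.int64(115), np.int64(119), np.int64(126)), (np.int64(88), np.int64(91), np.int64(101)), (np.int64(85), np.int64(89), np.int64(97)), (np.int64(80), np.int64(83), np.int64(91)), (np.int64(62), np.int64(65), np.int64(73)), (np.int64(26), np.int64(28), np.int64(32)), (np.int64(18), np.int64(18), np.int64(21)), (np.int64(18), np.int64(19), np.int64(22)), (np.int64(18), np.int64(19), np.int64(23)), (np.int64(50), np.int64(42), np.int64(18)), (np.int64(211), np.int64(182), np.int64(0)), (np.int64(248), np.int64(243), np.int64(0)), (np.int64(209), np.int64(205), np.int64(153))]
[(np.int64(86), np.int64(118), np.int64(113)), (np.int64(175), np.int64(182), np.int64(189)), (np.int64(115), np.int64(118), np.int64(125)), (np.int64(83), np.int64(88), np.int64(96)), (np.int64(82), np.int64(87), np.int64(94)), (np.int64(78), np.int64(82), np.int64(90)), (np.int64(59), np.int64(63), np.int64(69)), (np.int64(22), np.int64(24), np.int64(28)), (np.int64(18), np.int64(19), np.int64(22)), (np.int64(18), np.in
[... 312 characters left out ...]
 np.int64(181), np.int64(187)), (np.int64(104), np.int64(107), np.int64(114)), (np.int64(81), np.int64(84), np.int64(93)), (np.int64(81), np.int64(84), np.int64(93)), (np.int64(76), np.int64(80), np.int64(88)), (np.int64(57), np.int64(61), np.int64(68)), (np.int64(23), np.int64(26), np.int64(29)), (np.int64(16), np.int64(19), np.int64(21)), (np.int64(16), np.int64(18), np.int64(21)), (np.int64(17), np.int64(18), np.int64(22)), (np.int64(56), np.int64(49), np.int64(18)), (np.int64(213), np.int64(186), np.int64(0)), (np.int64(248), np.int64(246), np.int64(0)), (np.int64(238), np.int64(238), np.int64(113))]
48 [484.6  57.2  75. ]
52 [484.6  55.3  75. ]
58 [484.6  52.3  75. ]
[515.3  51.7  40. ]
```

>>> {"api": "play_rows", "payload": {"dp": [[0, 0, 0.6], [0, 0, 1.2], [0, 0, 1.8], [0, 0, 2.25], [0, 0, 2.25]], "rot": [[0, 0, 0], [0, 0, 0], [0, 0, 0], [0, 0, 0], [0, 0, 0]]}}

```text
clock: 7.3
eef_pos: [694.5, 24.2, 186.3]
tcp_rot: [-3.134, -0.0, 1.571]
contact_force: [-1.4, -0.4, -0.6]
opening: 0.001
grasp_force: 0.0
```

>>> {"api": "play_rows", "payload": {"dp": [[0, -0.3, 0], [0, -0.6, 0], [0, -0.75, 0], [0, -0.85, 0], [0, -0.95, 0]], "rot": [[0, 0, 0], [0, 0, 0], [0, 0, 0], [0, 0, 0], [0, 0, 0]]}}

```text
clock: 7.72
eef_pos: [659.5, 24.4, 192.3]
tcp_rot: [3.14, -0.0, 1.571]
contact_force: [-0.1, -0.2, 0.2]
opening: 0.002
grasp_force: 0.0
```

>>> {"api": "play_rows", "payload": {"dp": [[0, -0.1, 0], [0, -0.2, 0], [0, -0.3, 0], [0, -0.4, 0], [0, -0.5, 0]], "rot": [[0, 0, 0], [0, 0, 0], [0, 0, 0], [0, 0, 0], [0, 0, 0]]}}

```text
clock: 8.13
eef_pos: [641.5, 24.4, 194.0]
tcp_rot: [3.136, -0.0, 1.571]
contact_force: [3.7, -0.8, 13.4]
opening: 0.001
grasp_force: 6.5
```

A 13 N upward force: the knuckle is sitting on the lid's top edge. I back off and push with the tips higher up.

>>> {"api": "play_rows", "payload": {"dp": [[0, 0.1, -0.05], [0, 0.3, -0.1], [0, 0.5, -0.3], [0, 0.5, -0.55], [0, 0.5, -0.55]], "rot": [[0, 0, 0], [0, 0, 0], [0, 0, 0], [0, 0, 0], [0, 0, 0]]}}

```text
clock: 8.55
eef_pos: [660.6, 24.5, 215.1]
tcp_rot: [3.139, -0.0, 1.571]
contact_force: [0.5, -0.0, 0.4]
opening: -0.001
grasp_force: 0.0
```

```bash
python3 - <<'E'
from rig import telemetry, optics
import cv2
s=telemetry.sense(); f=optics.grab_frame("side"); print(s["eef_pos"],s["contact_force"])
cv2.imwrite("pics/s4.png",cv2.resize(f["color"][120:320,280:480,::-1],None,fx=3,fy=3,interpolation=cv2.INTER_CUBIC))
E
```

```text
[660.61544913  24.49990039 215.13578952] [ 0.4859206  -0.00762048  0.35784253]
```

View pics/s4.png

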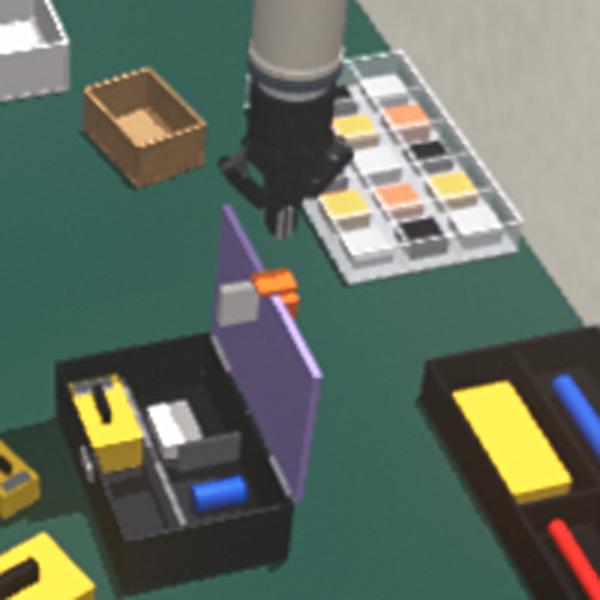

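The lid is upright and untouched at the catch, and the module is home. The fingertips at (283,232) now overlap only the lid's top edge, so I push on.

>>> {"api": "play_rows", "payload": {"dp": [[0, -0.15, 0], [0, -0.3, 0], [0, -0.4, 0], [0, -0.5, 0], [0, -0.6, 0]], "rot": [[0, 0, 0], [0, 0, 0], [0, 0, 0], [0, 0, 0], [0, 0, 0]]}}

```text
clock: 9.02
eef_pos: [634.4, 24.4, 213.1]
tcp_rot: [-3.141, 0.0, 1.571]
contact_force: [1.1, 0.4, -0.1]
opening: 0.001
grasp_force: 0.4
```

>>> {"api": "play_rows", "payload": {"dp": [[0, -0.1, 0], [0, -0.2, 0], [0, -0.3, 0], [0, -0.4, 0], [0, -0.5, 0]], "rot": [[0, 0, 0], [0, 0, 0], [0, 0, 0], [0, 0, 0], [0, 0, 0]]}}

```text
clock: 9.43
eef_pos: [614.9, 24.5, 213.4]
tcp_rot: [3.141, 0.0, 1.571]
contact_force: [1.2, -0.9, 0.4]
opening: -0.003
grasp_force: 0.5
```

>>> {"api": "play_rows", "payload": {"dp": [[0, -0.12, 0.02], [0, -0.24, 0.05], [0, -0.36, 0.09], [0, -0.48, 0.14], [0, -0.6, 0.2]], "rot": [[0, 0, 0], [0, 0, 0], [0, 0, 0], [0, 0, 0], [0, 0, 0]]}}

```text
clock: 9.85
eef_pos: [590.6, 24.5, 205.1]
tcp_rot: [-3.141, 0.0, 1.571]
contact_force: [0.0, 0.0, 0.4]
opening: 0.003
grasp_force: 0.3
```

>>> {"api": "play_rows", "payload": {"dp": [[0, -0.12, 0.06], [0, -0.24, 0.12], [0, -0.36, 0.2], [0, -0.48, 0.28], [0, -0.6, 0.36]], "rot": [[0, 0, 0], [0, 0, 0], [0, 0, 0], [0, 0, 0], [0, 0, 0]]}}

```text
clock: 10.27
eef_pos: [566.5, 24.4, 190.4]
tcp_rot: [-3.141, 0.0, 1.571]
contact_force: [-0.0, -0.3, 0.7]
opening: 0.004
grasp_force: 0.0
```

>>> {"api": "play_rows", "payload": {"dp": [[0, 0.2, 0], [0, 0.3, -0.5], [0, 0.3, -1], [0, 0.3, -1.5], [0, 0.3, -1.5]], "rot": [[0, 0, 0], [0, 0, 0], [0, 0, 0], [0, 0, 0], [0, 0, 0]]}}

```text
clock: 10.68
eef_pos: [582.0, 24.5, 254.9]
tcp_rot: [3.135, -0.0, 1.571]
contact_force: [1.0, 0.4, 0.2]
opening: 0.001
grasp_force: 0.0
```

```bash
cat > lid.py <<'E'
from rig import telemetry, optics
from h import *
s=telemetry.sense(); f=optics.grab_frame("side")
h=cv2.cvtColor(f["color"],cv2.COLOR_RGB2HSV)
def big(lo,hi,roi=(slice(150,330),slice(270,420))):
    m=np.zeros(h.shape[:2],np.uint8); m[roi]=cv2.inRange(h,lo,hi)[roi]
    n,l,st,c=cv2.connectedComponentsWithStats(m); i=1+st[1:,4].argmax(); return st[i],c[i]
st,c=big((120,40,60),(150,255,255)); print("lavender",st,c.round(1))
st,c=big((3,180,150),(14,255,255)); print("orange",st,c.round(1),"onz 97:",onz(f,c,97).round(1))
print(s["clock"],s["eef_pos"].round(1),s["contact_force"].round(1))
E
python3 lid.py
```

```text
lavender [ 311  212   69   76 2019] [345.4 251.3]
orange [317 231  19  14 147] [326.  238.1] onz 97: [525.2  24.   97. ]
10.6833 [582.   24.5 254.9] [1.  0.4 0.2]
```

It's falling. I wait for it to shut.

>>> {"api": "play_rows", "payload": {"dp": [[0, 0, 0], [0, 0, 0], [0, 0, 0], [0, 0, 0], [0, 0, 0]], "rot": [[0, 0, 0], [0, 0, 0], [0, 0, 0], [0, 0, 0], [0, 0, 0]]}}

```text
clock: 11.15
eef_pos: [578.9, 24.4, 250.2]
tcp_rot: [-3.14, 0.0, 1.571]
contact_force: [0.1, 0.3, -0.1]
opening: 0.002
grasp_force: 0.0
```

>>> {"api": "play_rows", "payload": {"dp": [[0, 0, 0], [0, 0, 0], [0, 0, 0], [0, 0, 0], [0, 0, 0]], "rot": [[0, 0, 0], [0, 0, 0], [0, 0, 0], [0, 0, 0], [0, 0, 0]]}}

```text
clock: 11.57
eef_pos: [579.2, 24.5, 250.9]
tcp_rot: [3.142, -0.0, 1.571]
contact_force: [-0.0, -0.3, -0.3]
opening: 0.001
grasp_force: 0.0
```

>>> {"api": "play_rows", "payload": {"dp": [[0, 0, 0], [0, 0, 0], [0, 0, 0], [0, 0, 0], [0, 0, 0]], "rot": [[0, 0, 0], [0, 0, 0], [0, 0, 0], [0, 0, 0], [0, 0, 0]]}}

```text
clock: 11.98
eef_pos: [579.2, 24.4, 250.9]
tcp_rot: [-3.142, 0.0, 1.571]
contact_force: [-0.0, 0.3, -0.3]
opening: 0.002
grasp_force: 0.0
```

```bash
python3 lid.py; python3 - <<'E'
from rig import optics
import cv2
f=optics.grab_frame("side")
cv2.imwrite("pics/s5.png",cv2.resize(f["color"][160:340,240:460,::-1],None,fx=3,fy=3,interpolation=cv2.INTER_CUBIC))
E
```

```text
lavender [ 299  228   80   77 3715] [338.9 266.4]
orange [308 261  10   8  21] [311.3 264.1] onz 97: [455.6 -64.9  97. ]
11.9833 [579.2  24.4 250.9] [-0.   0.3 -0.3]
```

View pics/s5.png

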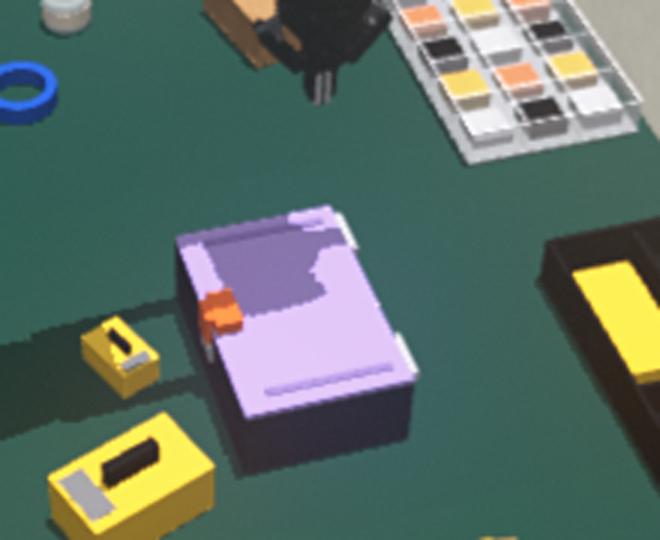

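The lid is shut flat, with the catch centred near crop (222,308), which matches the geometry (467, -61, 99.5). I move over it.

>>> {"api": "play_rows", "payload": {"dp": [[-0.5, -0.7, 0], [-1, -1.4, 0], [-1.5, -2.1, 0.3], [-2.13, -2.8, 0.6], [-2.13, -2.8, 1.4]], "rot": [[0, 0, 0], [0, 0, 0], [0, 0, 0], [0, 0, 0], [0, 0, 0]]}}

```text
clock: 12.5
eef_pos: [464.8, -63.5, 197.1]
tcp_rot: [3.138, 0.002, 1.57]
contact_force: [2.2, -0.5, -0.0]
opening: -0.002
grasp_force: 0.0
```

>>> {"api": "play_rows", "payload": {"dp": [[0, 0, 0.6], [0, 0, 1.2], [0, 0, 1.6], [0, 0, 1.8], [0, 0, 1.8]], "rot": [[0, 0, 0], [0, 0, 0], [0, 0, 0], [0, 0, 0], [0, 0, 0]]}}

```text
clock: 12.92
eef_pos: [466.1, -60.6, 121.5]
tcp_rot: [-3.139, -0.0, 1.571]
contact_force: [-0.0, 0.1, -0.6]
opening: 0.004
grasp_force: 0.0
```

```bash
python3 - <<'E'
from rig import telemetry, optics
from h import *
s=telemetry.sense(); f=optics.grab_frame("scene"); g=optics.grab_frame("wrist")
for n,f in(("scene",f),("wrist",g)):
    h=cv2.cvtColor(f["color"],cv2.COLOR_RGB2HSV); m=cv2.inRange(h,(3,180,90),(16,255,255))
    k,l,st,c=cv2.connectedComponentsWithStats(m)
    for i in range(1,k):
        if st[i,4]>15: print(n,st[i],onz(f,c[i],99.5,s).round(1),[onz(f,p,99.5,s)[:2].round(1).tolist() for p in ((st[i,0],st[i,1]),(st[i,0]+st[i,2],st[i,1]+st[i,3]))])
print(s["eef_pos"],s["contact_force"])
E
```

```text
scene [ 141  148   72   58 2704] [ 588.9 -585.8   99.5] [[587.4, -849.3], [596.2, -347.0]]
scene [298 226  15  12 125] [465.6 -55.7  99.5] [[466.6, -90.2], [471.5, -15.6]]
wrist [ 276  239   61   66 3023] [458.8 -52.   99.5] [[443.7, -36.5], [476.4, -75.7]]
[466.12936657 -60.62860763 121.49087551] [-0.01032887  0.10058553 -0.60977788]
```

>>> {"api": "play_rows", "payload": {"dp": [[0, -0.02, 0.15], [0, -0.02, 0.3], [0, -0.02, 0.4], [0, -0.02, 0.45], [0, -0.02, 0.48]], "rot": [[0, 0, 0], [0, 0, 0], [0, 0, 0], [0, 0, 0], [0, 0, 0]]}}

```text
clock: 13.43
eef_pos: [466.2, -60.7, 103.4]
tcp_rot: [-3.141, -0.0, 1.571]
contact_force: [0.4, 0.2, -0.6]
opening: 0.001
grasp_force: 0.0
```

>>> {"api": "play_rows", "payload": {"dp": [[0, 0, 0.01], [0, 0, 0.02], [0, 0, 0.03], [0, 0, 0.04], [0, 0, 0.05]], "rot": [[0, 0, 0], [0, 0, 0], [0, 0, 0], [0, 0, 0], [0, 0, 0]]}}

```text
clock: 13.85
eef_pos: [466.5, -60.8, 101.8]
tcp_rot: [3.141, 0.0, 1.571]
contact_force: [-0.3, 0.5, -0.4]
opening: -0.001
grasp_force: 0.0
```

>>> {"api": "play_rows", "payload": {"dp": [[0, 0, 0.015], [0, 0, 0.03], [0, 0, 0.045], [0, 0, 0.06], [0, 0, 0.06]], "rot": [[0, 0, 0], [0, 0, 0], [0, 0, 0], [0, 0, 0], [0, 0, 0]]}}

```text
clock: 14.27
eef_pos: [466.4, -60.8, 99.4]
tcp_rot: [-3.142, 0.0, 1.571]
contact_force: [-0.6, -0.5, 2.9]
opening: 0.0
grasp_force: 1.4
```

>>> {"api": "play_rows", "payload": {"dp": [[0, 0, 0.01], [0, 0, 0.02], [0, 0, 0.03], [0, 0, 0.04], [0, 0, 0.04]], "rot": [[0, 0, 0], [0, 0, 0], [0, 0, 0], [0, 0, 0], [0, 0, 0]]}}

```text
clock: 14.68
eef_pos: [466.4, -60.8, 98.1]
tcp_rot: [3.141, 0.0, 1.571]
contact_force: [-2.5, -0.0, 8.5]
opening: 0.0
grasp_force: 4.2
```

>>> {"api": "play_rows", "payload": {"dp": [[0, 0, 0.01], [0, 0, 0.02], [0, 0, 0.03], [0, 0, 0.04], [0, 0, 0.04]], "rot": [[0, 0, 0], [0, 0, 0], [0, 0, 0], [0, 0, 0], [0, 0, 0]]}}

```text
clock: 15.1
eef_pos: [466.4, -60.7, 96.5]
tcp_rot: [3.141, -0.0, 1.571]
contact_force: [-1.4, 1.3, 8.0]
opening: -0.003
grasp_force: 4.3
```

>>> {"api": "play_rows", "payload": {"dp": [[0, 0, 0.01], [0, 0, 0.02], [0, 0, 0.03], [0, 0, 0.04], [0, 0, 0.04]], "rot": [[0, 0, 0], [0, 0, 0], [0, 0, 0], [0, 0, 0], [0, 0, 0]]}}

```text
clock: 15.52
eef_pos: [466.4, -60.7, 95.0]
tcp_rot: [3.141, -0.0, 1.571]
contact_force: [-2.5, 0.7, 7.9]
opening: 0.002
grasp_force: 4.3
```

>>> {"api": "play_rows", "payload": {"dp": [[0, 0, 0.01], [0, 0, 0.02], [0, 0, 0.025], [0, 0, 0.025]], "rot": [[0, 0, 0], [0, 0, 0], [0, 0, 0], [0, 0, 0]]}}

```text
clock: 15.85
eef_pos: [466.4, -60.8, 94.0]
tcp_rot: [3.141, 0.0, 1.571]
contact_force: [-1.9, 0.3, 8.4]
opening: -0.003
grasp_force: 4.4
```

>>> {"api": "play_rows", "payload": {"dp": [[0, 0, 0.005], [0, 0, 0.01], [0, 0, 0.01]], "rot": [[0, 0, 0], [0, 0, 0], [0, 0, 0]]}}

```text
clock: 16.1
eef_pos: [466.4, -60.8, 93.6]
tcp_rot: [3.141, 0.0, 1.571]
contact_force: [-2.8, 1.0, 9.0]
opening: 0.001
grasp_force: 4.6
```

>>> {"api": "play_rows", "payload": {"dp": [[0, 0, 0.005], [0, 0, 0.01], [0, 0, 0.01]], "rot": [[0, 0, 0], [0, 0, 0], [0, 0, 0]]}}

```text
clock: 16.35
eef_pos: [466.5, -60.8, 93.4]
tcp_rot: [3.141, 0.0, 1.571]
contact_force: [-4.1, 0.6, 13.3]
opening: -0.002
grasp_force: 6.6
```

>>> {"api": "play_rows", "payload": {"dp": [[0, 0, 0.005], [0, 0, 0.01], [0, 0, 0.01]], "rot": [[0, 0, 0], [0, 0, 0], [0, 0, 0]]}}

```text
clock: 16.6
eef_pos: [466.5, -60.8, 93.4]
tcp_rot: [3.141, 0.0, 1.571]
contact_force: [-6.0, 0.4, 17.9]
opening: -0.002
grasp_force: 9.2
```

>>> {"api": "play_rows", "payload": {"dp": [[0, 0, -0.05], [0, 0, -0.3], [0, 0, -1], [0, 0, -1.8], [0, 0, -2.6]], "rot": [[0, 0, 0], [0, 0, 0], [0, 0, 0], [0, 0, 0], [0, 0, 0]]}}

```text
clock: 17.02
eef_pos: [465.7, -60.7, 197.6]
tcp_rot: [-3.14, -0.0, 1.571]
contact_force: [0.8, 0.8, -0.4]
opening: -0.0
grasp_force: 0.0
```

>>> {"api": "play_rows", "payload": {"dp": [[0, 0, -0.3], [0, 0, -0.3], [0, 0, -0.3], [0, 0, -0.3], [0, 0, -0.3]], "rot": [[0, 0, 0], [0, 0, 0], [0, 0, 0], [0, 0, 0], [0, 0, 0]]}}

```text
clock: 17.43
eef_pos: [465.5, -60.6, 207.1]
tcp_rot: [-3.139, -0.0, 1.571]
contact_force: [0.1, -0.6, 0.6]
opening: 0.001
grasp_force: 0.0
```

```bash
python3 lid.py; python3 -c "
from rig import r
print(r.sign_off())"
```

```text
lavender [ 298  228   81   82 4095] [339.2 268.8]
the job is handed in; nothing more can be done
NoneTraceback (most recent call last):
  File "lid.py", line 9, in <module>
    st,c=big((3,180,150),(14,255,255)); print("orange",st,c.round(1),"onz 97:",onz(f,c,97).round(1))
         ~~~^^^^^^^^^^^^^^^^^^^^^^^^^^
  File "lid.py", line 7, in big
    n,l,st,c=cv2.connectedComponentsWithStats(m); i=1+st[1:,4].argmax(); return st[i],c[i]
                                                      ~~~~~~~~~~~~~~~^^
ValueError: attempt to get argmax of an empty sequence
```

The job is handed in at about 17.4 s, with no verdict returned: the module is home, the lid swung shut on its own, and the catch bottomed at about 19 N, but the last camera check found no orange, so the catch rests on force and height readings (no travel at about 19 N, tool at z 93.4 mm). My first lid push also put about 14 N on the lid's top edge before I backed off.

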